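# Pack a drive kit into its carton

### The arm

A 7-joint arm with a two-finger parallel gripper is mounted at the origin on the work surface. World frame = base frame: x ahead of the robot, y to its left, z up, the work surface at z = 0. Lengths are in m, angles in rad, forces in N, time in s.
With the tool pointing down it reaches from about 0.425 to 0.875 m from the base axis. Payload 4.7 kg.
Tool frame: the origin (TCP) lies between the finger pads; the fingertips stand 19 mm ahead of it and the grasp point (between the pads) is the TCP; z points along the fingers, y is the direction in which the jaws open and shut (so a half turn about z gives the same grasp; the last joint's range is limited). The gripper opens to 87 mm and grips with 3 to 60 N. Pads are 19 mm wide; open, the fingers measure 117 mm over their backs; the gripper's body (75 mm by 190 mm) begins 51 mm behind the grasp point.
Start: joints at [1.18, 0.321, -0.07, 1.45, 0.023, 1.371, -0.057], TCP at [0.256, -0.597, 0.242] pointing down, gripper open.
Joint ranges: [-2.86, 2.86], [-0.3, 2.09], [-1.38, 1.24], [0.06, 2.45], [-1.56, 4.7], [0.09, 2.05], [-2.69, 2.69]. Speed limits (rad/s): [2.57, 2.57, 3.14, 3.14, 3.14, 3.14, 3.14].

### API

Orientations are given as a unit quaternion [w, x, y, z].
In Python, from cell import get_obs, capture, sign_off gives the robot as it stands.
- The arm moves only by the tool play_rows, never from a script. Its argument "motion" is a list of rows, each an object with "fingers": the closure in counts, from 0 (fully open) to 255 (shut); "delta_pos": the shift along the tool's x, y, z in mm, a list of three; "twist": the turn, a rotation vector about the tool's x, y, z in rad, a list of three. In form: [{"fingers": fingers, "delta_pos": [tx, ty, tz], "twist": [ax, ay, az]}, ...]. A call has 1 to 20 rows; each row is the pose to reach, as a shift and turn from the pose measured when the call began, along the tool's axes at that moment; what a row does not reach only later rows make up. A row lasts 1/8 s, in which the tool goes at most 62.5 mm and 10.7 degrees, less where a joint would pass 70% of its speed; a pose out of reach is approached as far as the arm can. A call with a gripper value outside its range is refused whole. The fingers move at their own pace and stop on an object; "grip_force" is the grip in N (left out, the last holds). Time passes only in rows, so rows that repeat a pose let the fingers close. It gives the time, the measured TCP pose, the force and the opening at its end, in the units of the state.
- get_obs(): the state, without advancing time (a new reading comes with each control period).
- capture(name): name is "scene" or "top"; returns a dict with "frame" (420x560x3 uint8, blue, green, red), "depth" (420x560 float32, m along the optical axis (not along the pixel's ray), 0 where there is no reading), "vfov" (degrees; the focal length in pixels is half the picture's height over the tangent of half this angle, whatever the lens; pixels are square), "cx", "cy" (the principal point, pixels), "xyz" and "attitude" of the camera in the world. Camera axes: x right, y up, looking along -z (the intrinsics and any distortion apply to the point x, -y, -z); pixel columns grow to the right and rows downward; lengths in m; the calibration is good to about 2 mm. A picture is of the moment at which its call begins.
- sign_off(): hands the job in, once; it reports no verdict.
The state is a dict: "clock": time; "q": joint angles; "qd": joint speeds; "tau": joint torques, N m; "tcp_pos": TCP position; "tool_rot": TCP orientation; "contact_force": force on the tool from outside, world axes, zero at the start; "moment": the same for the moment, N m; "grip_width": opening from 0.0 (shut) to 1.0 (fully open).
Only numpy, scipy, OpenCV 4.12 (cv2) and the standard library are available. Lean on these libraries where they do the work, as an engineer would, in place of code of your own. Each camera call takes 0.05 s, during which the arm holds its last target.

### The job

Pack the order into the open carton: first seat the moulded tray flat in the carton, then lay the silver drive unit in the tray's wide compartment, then the black power adapter in the narrow compartment, each lengthwise and down on the tray's floor, and last set the moulded cover squarely on top so that it lies level on both devices and centred over the tray. Set the devices down without dropping them, and leave the tape roll and the marker where they are.

Things in the scene. Friction and masses are not known exactly. Their poses are not given: they have to be found in the camera images.
- carton: Open shallow cardboard carton, fixed to the table: outside 166 (x) x 154 (y) x 28 mm high, inside 158 x 146 mm, walls and floor 4 mm thick; thin flaps folded down outside reach 6 mm beyond the walls. Origin: centre of its underside, z up. The tray goes in with its x along the carton's x, either way round, 9 mm to spare each side.
- tray: Grey-brown rigid pulp tray, open side up, 110 g: 140 (x) x 128 (y) x 20 mm high, floor 4 mm, outer walls 5 mm thick. Origin: centre of its underside, z up. A 16 mm wide rib along x at y = +6 mm, rim high, is its grip and parts two compartments, 130 mm long and 16 mm deep: the wide one (57 mm) centred at y = -30.5 mm, the narrow one (45 mm) at y = +36.5 mm.
- drive: Silver aluminium drive unit, a rounded box, loose, about 0.3 kg, lying flat: 96 mm along its x, 42 mm along its y, 38 mm high, black end face with a port at -x, dark vent slots on top. Origin at the centre of its underside, z up. Either way round will do in its compartment.
- adapter: Black plastic power adapter, a rounded box, loose, about 0.2 kg: 72 mm along its x, 28 mm along its y, 38 mm high, grey inlet at the -x end. Origin at the centre of its underside, z up. Either way round will do in its compartment.
- cover: Grey-brown rigid pulp cover, right side up, 100 g: plate 150 (x) x 136 (y) mm on a skirt 3 mm thick. Origin: centre of the skirt's lower edge, z up; plate underside at z = 8 mm, top at 13 mm; grip bar on top at the centre, 70 (x) x 16 (y) mm, z 13 to 35 mm. Packed, its x lies along the tray's, either way round, origin 34 mm above the tray's, the skirt outside the devices.
- tape: Bystander: brown roll of packing tape lying flat, 80 mm across with a 58 mm hole, 40 mm high. Origin at the centre of its underside.
- marker: Bystander: grey marker pen with a black cap lying flat, 111 mm long along its x, 18 mm wide, 16 mm high. Origin on its underside, 3.5 mm from mid-length towards the grey end.

How it is judged:
By the outcome, as a careful person would: the job done as asked, in the order asked, and still so for the second after the job is handed in, with the robot touching nothing.
It also fails if it takes over 128 s, if anything falls off the work surface, if the arm or the gripper's body presses on something with over 40 N, if the wrist force passes 120 N, or if a joint passes its speed limit or range.

## Working session

There is one attempt and no reset: what is moved stays moved. The work goes in short steps, Python scripts to look and compute and a tool call to move; the robot and the scene stay as the last step left them, time stands still between calls to the robot, and variables do not carry over. Pictures are saved under pics/ and viewed, and the job is handed in when it is done.

Besides the shell and the picture viewer there is one more tool, called after "Emit:" as a command line: name --argument value ..., lists and objects as JSON in quotes. play_rows: Moves the arm, as the interface text tells. Its arguments: {"type":"object","properties":{"motion":{"type":"array","items":{"type":"object","properties":{"fingers":{"type":"number"},"delta_pos":{"type":"array","items":{"type":"number"}},"twist":{"type":"array","items":{"type":"number"}}}}},"grip_force":{"type":"number"}},"required":["motion"]}

```bash
ls; mkdir -p pics; python3 - <<'E'
from cell import get_obs,capture
import cv2,numpy as np
o=get_obs();print(o)
for n in("scene","top"):
    c=capture(n);cv2.imwrite(f"pics/{n}0.png",c["frame"]);np.savez(f"{n}0.npz",**c)
    print({k:v for k,v in c.items() if k not in("frame","depth")},c["depth"].min(),c["depth"].max())
E
```

```text
pics
{'clock': 0.0, 'q': array([ 1.18008962,  0.32182793, -0.07011849,  1.45168851,  0.02258348,
        1.37082569, -0.05691736]), 'qd': array([-0.00111378, -0.00049474, -0.00049473,  0.00040415, -0.00014521,
        0.00186579,  0.00118606]), 'tau': array([-4.76111964e-04, -4.91282523e+01, -4.04182160e-01, -3.12532461e+01,
       -6.39740657e-02,  4.36851103e-02,  1.84841238e-04]), 'tcp_pos': array([ 0.25576516, -0.59698267,  0.24045177]), 'tool_rot': array([-9.52866704e-04,  9.79581557e-01,  2.01044796e-01, -2.33321438e-04]), 'contact_force': array([-0.13787234, -0.29007388,  0.46904337]), 'moment': array([ 0.03514541, -0.00672568,  0.02382311]), 'grip_width': 0.9996369304124085}
{'vfov': 42.54113841522782, 'cx': 271.40028044402356, 'cy': 207.73225539993658, 'xyz': array([ 1.05195029, -0.35253496,  0.98580874]), 'attitude': array([0.85193218, 0.24771723, 0.13538069, 0.44104399])} 0.0 2.044241
{'vfov': 45.453701014792074, 'cx': 278.79261790043563, 'cy': 217.25158735911623, 'xyz': array([4.23693306e-01, 2.31238672e-04, 1.20683392e+00]), 'attitude': array([-0.70348739, -0.04191977,  0.03108929,  0.70878888])} 0.0 2.0882509
```

View pics/top0.png

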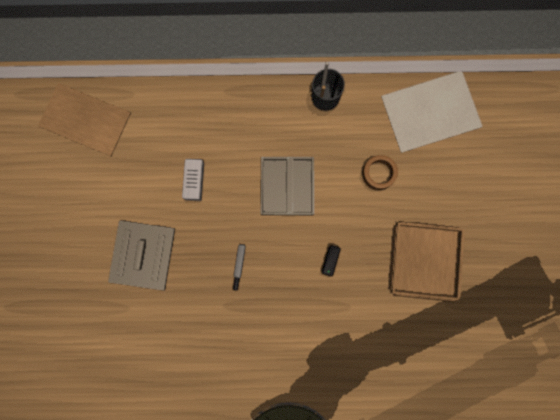

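View pics/scene0.png

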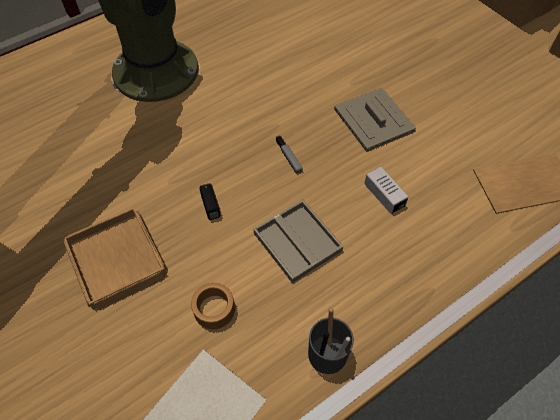

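The top view shows the cover (140,255), drive (193,180), tray (288,186), marker (238,267), adapter (331,260), tape (380,172) and carton (426,260). In the scene view the tray's wide compartment lies towards the drive's side.

```bash
cat > h.py <<'E'
import numpy as np,cv2
from scipy.spatial.transform import Rotation as R
def rot(q): return R.from_quat([q[1],q[2],q[3],q[0]])
def cloud(c):
    H,W=c["depth"].shape; f=H/2/np.tan(np.radians(float(c["vfov"]))/2)
    v,u=np.mgrid[0:H,0:W]; d=c["depth"]
    p=np.stack([(u-c["cx"])/f*d,-(v-c["cy"])/f*d,-d],-1)
    return p@rot(c["attitude"]).as_matrix().T+c["xyz"], d>0
def ray(c,u,v,z):
    H=c["depth"].shape[0]; f=H/2/np.tan(np.radians(float(c["vfov"]))/2)
    uv=np.atleast_2d(np.stack([u,v],-1)).astype(float)
    r=np.c_[(uv[:,0]-c["cx"])/f,-(uv[:,1]-c["cy"])/f,-np.ones(len(uv))]@rot(c["attitude"]).as_matrix().T
    t=(z-c["xyz"][2])/r[:,2]; return c["xyz"]+r*t[:,None]
def rect(xy):
    (cx,cy),(w,h),a=cv2.minAreaRect((xy*1000).astype(np.float32))
    if w<h: w,h,a=h,w,a+90
    return [round(float(t),1) for t in (cx,cy,w,h,(a+90)%180-90)]
E
python3 - <<'E'
from h import *
C={n:dict(np.load(f"{n}0.npz")) for n in("top","scene")}
roi={"cover":(140,255,42),"drive":(193,180,28),"tray":(288,186,40),"adapter":(331,260,24),"carton":(426,260,48),"marker":(238,267,30),"tape":(380,172,24)}
P,m=cloud(C["top"])
P2,m2=cloud(C["scene"])
for n,(u,v,r) in roi.items():
    S=P[v-r:v+r,u-r:u+r].reshape(-1,3);S=S[m[v-r:v+r,u-r:u+r].ravel()]
    lo=np.percentile(S[:,2],[2,10]);S1=S[S[:,2]>.010]
    print(n,"table z",np.round(lo,4),"z hi",np.round(np.percentile(S1[:,2],[10,50,90,99]),4),rect(S1[:,:2]))
    c=S1[:,:2].mean(0)
    k=m2&(np.hypot(P2[...,0]-c[0],P2[...,1]-c[1])<.13)&(P2[...,2]>.010)
    vv,uu=np.nonzero(k)
    S2=P2[k]
    # table level
    k0=m2&(np.hypot(P2[...,0]-c[0],P2[...,1]-c[1])<.13)
    print("   scene",len(S2),np.round(np.percentile(P2[k0][:,2],20),4),np.round(np.percentile(S2[:,2],[50,90,99]),4),rect(S2[:,:2]))
E
```

```text
cover table z [-0.0061 -0.004 ] z hi [0.0105 0.0126 0.0182 0.0351] [459.7, 348.8, 149.6, 136.8, -8.5]
   scene 2676 0.0002 [0.0145 0.0195 0.0372] [462.2, 349.0, 154.6, 140.7, -8.2]
drive table z [-0.0064 -0.0046] z hi [0.0297 0.0355 0.0386 0.041 ] [639.4, 224.4, 97.3, 43.1, -3.3]
   scene 1065 -0.0005 [0.0375 0.0407 0.0428] [602.7, 235.7, 184.0, 63.0, -18.0]
tray table z [-0.006  -0.0038] z hi [0.0149 0.0182 0.0212 0.0234] [623.9, -1.1, 139.9, 127.3, -0.7]
   scene 1440 -0.0002 [0.0198 0.0225 0.0246] [624.8, -2.3, 144.0, 130.1, -0.8]
adapter table z [-0.0062 -0.0043] z hi [0.0315 0.0355 0.039  0.0419] [443.2, -102.8, 72.4, 28.6, -17.2]
   scene 508 -0.001 [0.037  0.04   0.0415] [489.4, -89.4, 162.0, 59.8, 17.7]
carton table z [-0.0054 -0.0033] z hi [0.0138 0.0238 0.0283 0.031 ] [441.2, -328.1, 176.0, 163.6, -6.4]
   scene 1789 0.0002 [0.0247 0.0291 0.0315] [444.3, -329.6, 177.9, 164.4, -6.4]
marker table z [-0.0068 -0.0049] z hi [0.0112 0.0138 0.0165 0.0186] [429.8, 116.3, 106.5, 17.7, -8.9]
   scene 294 -0.0009 [0.0157 0.0187 0.0208] [431.6, 115.0, 111.3, 18.3, -8.9]
tape table z [-0.0062 -0.0042] z hi [0.0191 0.0373 0.0409 0.043 ] [651.6, -222.0, 79.7, 78.2, -15.3]
   scene 1107 -0.0008 [0.0384 0.0419 0.0439] [608.8, -230.4, 171.1, 78.9, 8.3]
```

```bash
cat >> h.py <<'E'
def goto(x,y,z,yaw,o=None):
    """mm, deg -> delta_pos (tool mm), twist"""
    from cell import get_obs
    o=o or get_obs()
    Rc=rot(o["tool_rot"]); p=o["tcp_pos"]*1000
    c,s=np.cos(np.radians(yaw)),np.sin(np.radians(yaw))
    T=R.from_matrix(np.array([[c,s,0],[s,-c,0],[0,0,-1.]]))
    d=Rc.inv().apply(np.array([x,y,z])-p); t=(Rc.inv()*T).as_rotvec()
    xa=Rc.apply([1,0,0])
    print("tcp",np.round(p,1),"yaw",round(np.degrees(np.arctan2(xa[1],xa[0])),2),"F",np.round(o["contact_force"],1),"w",round(87*o["grip_width"],1),"t",round(o["clock"],2),"| dpos",np.round(d,1),"twist",np.round(t,3))
E
python3 - <<'E'
from h import *
C=dict(np.load("top0.npz"));P,m=cloud(C)
# tray rib vs floor profile across world y at x~0.62
k=m&(abs(P[...,0]-.624)<.05)&(abs(P[...,1])<.08)
S=P[k]
for a in range(-72,72,3):
    q=S[(S[:,1]*1000>=a)&(S[:,1]*1000<a+3)];print(a,round(np.median(q[:,2])*1000,1),end="; ")
k=m&(P[...,2]>.024)&(np.hypot(P[...,0]-.46,P[...,1]-.349)<.09);print("\nbar",rect(P[k][:,:2]))
goto(624,-7,120,-0.7); goto(624,-7,25,-.7)
E
```

```text
-72 -1.8; -69 -2.0; -66 19.5; -63 14.9; -60 2.2; -57 2.0; -54 2.7; -51 3.1; -48 2.5; -45 2.8; -42 2.1; -39 2.7; -36 2.0; -33 2.3; -30 2.8; -27 2.4; -24 2.3; -21 2.4; -18 1.8; -15 18.2; -12 19.2; -9 18.2; -6 18.7; -3 18.2; 0 6.3; 3 2.7; 6 2.4; 9 2.3; 12 2.6; 15 2.3; 18 2.2; 21 2.2; 24 2.5; 27 1.7; 30 2.4; 33 2.2; 36 2.8; 39 1.9; 42 2.7; 45 2.2; 48 1.5; 51 2.4; 54 2.4; 57 17.4; 60 18.1; 63 -1.0; 66 -1.9; 69 -1.8; 
bar [460.0, 348.9, 69.1, 17.1, -8.3]
tcp [ 255.8 -597.1  240.6] yaw 23.19 F [-0.4  0.9  0.4] w 86.9 t 0.1 | dpos [ 570.9 -397.1  121.2] twist [-0.002  0.     0.417]
tcp [ 255.8 -597.1  240.6] yaw 23.19 F [-0.4  0.9  0.4] w 86.9 t 0.1 | dpos [ 570.9 -397.   216.2] twist [-0.002  0.     0.417]
```

Emit:
play_rows --motion '[{"fingers": 130,"delta_pos": [571,-397,121],"twist": [0,0,0.417]},{"fingers": 130,"delta_pos": [571,-397,121],"twist": [0,0,0.417]},{"fingers": 130,"delta_pos": [571,-397,121],"twist": [0,0,0.417]},{"fingers": 130,"delta_pos": [571,-397,121],"twist": [0,0,0.417]},{"fingers": 130,"delta_pos": [571,-397,121],"twist": [0,0,0.417]},{"fingers": 130,"delta_pos": [571,-397,121],"twist": [0,0,0.417]},{"fingers": 130,"delta_pos": [571,-397,121],"twist": [0,0,0.417]},{"fingers": 130,"delta_pos": [571,-397,121],"twist": [0,0,0.417]},{"fingers": 130,"delta_pos": [571,-397,121],"twist": [0,0,0.417]},{"fingers": 130,"delta_pos": [571,-397,121],"twist": [0,0,0.417]},{"fingers": 130,"delta_pos": [571,-397,121],"twist": [0,0,0.417]},{"fingers": 130,"delta_pos": [571,-397,121],"twist": [0,0,0.417]},{"fingers": 130,"delta_pos": [571,-397,121],"twist": [0,0,0.417]},{"fingers": 130,"delta_pos": [571,-397,121],"twist": [0,0,0.417]},{"fingers": 130,"delta_pos": [571,-397,121],"twist": [0,0,0.417]},{"fingers": 130,"delta_pos": [571,-397,121],"twist": [0,0,0.417]}]' --grip_force 25

```text
clock: 2.1
tcp_pos: [0.624, -0.0088, 0.1206]
tool_rot: [-0.0, 1.0, -0.007, -0.0]
contact_force: [-0.3, 0.2, -0.7]
grip_width: 0.494
```

```bash
python3 - <<'E'
from h import *
from cell import get_obs,capture
goto(624,-7.3,25,-0.7);print(get_obs()["q"])
c=capture("scene");cv2.imwrite("pics/s1.png",c["frame"][130:330,180:420].repeat(3,0).repeat(3,1))
E
```

```text
tcp [624.   -8.8 120.6] yaw -0.83 F [-0.3  0.2 -0.7] w 43.0 t 2.1 | dpos [ 0.  -1.4 95.6] twist [-0.001  0.    -0.002]
[ 0.33682458  0.38662907 -0.45148149  1.6490652   0.18055505  1.1477397
 -1.74538641]
```

View pics/s1.png

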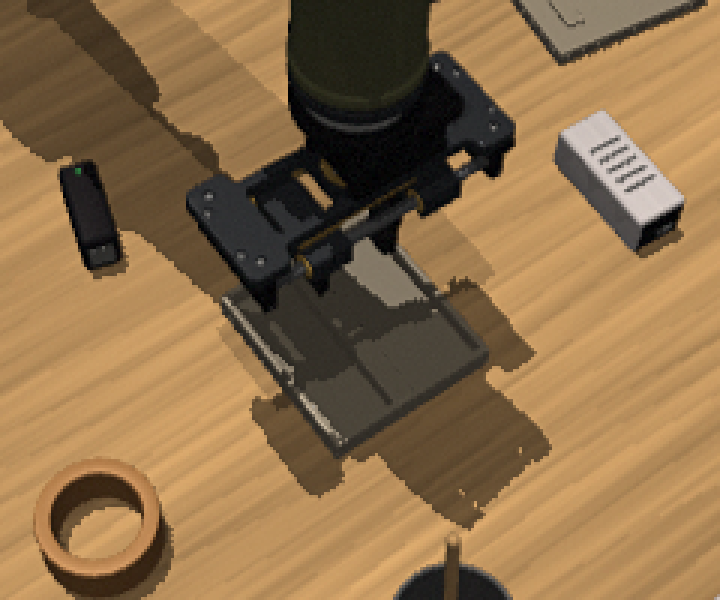

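The image shows the gripper over the tray, straddling the rib at about (380,290). I'll descend and grip.

Emit:
play_rows --motion '[{"fingers": 130,"delta_pos": [0,-1.5,40],"twist": [0,0,0]},{"fingers": 130,"delta_pos": [0,-1.5,70],"twist": [0,0,0]},{"fingers": 130,"delta_pos": [0,-1.5,85],"twist": [0,0,0]},{"fingers": 130,"delta_pos": [0,-1.5,95],"twist": [0,0,0]},{"fingers": 130,"delta_pos": [0,-1.5,95],"twist": [0,0,0]},{"fingers": 200,"delta_pos": [0,-1.5,95],"twist": [0,0,0]},{"fingers": 240,"delta_pos": [0,-1.5,95],"twist": [0,0,0]},{"fingers": 240,"delta_pos": [0,-1.5,95],"twist": [0,0,0]},{"fingers": 240,"delta_pos": [0,-1.5,95],"twist": [0,0,0]},{"fingers": 240,"delta_pos": [0,-1.5,95],"twist": [0,0,0]},{"fingers": 240,"delta_pos": [0,-1.5,95],"twist": [0,0,0]}]' --grip_force 30

```text
clock: 3.52
tcp_pos: [0.6243, -0.007, 0.026]
tool_rot: [-0.0, 1.0, -0.007, 0.0]
contact_force: [-0.9, -1.3, 3.4]
grip_width: 0.18
```

Emit:
play_rows --motion '[{"fingers": 240,"delta_pos": [0,0,-10],"twist": [0,0,0]},{"fingers": 240,"delta_pos": [0,0,-40],"twist": [0,0,0]},{"fingers": 240,"delta_pos": [0,0,-80],"twist": [0,0,0]},{"fingers": 240,"delta_pos": [0,0,-110],"twist": [0,0,0]},{"fingers": 240,"delta_pos": [0,0,-110],"twist": [0,0,0]}]'

```text
clock: 4.15
tcp_pos: [0.6261, -0.0066, 0.1391]
tool_rot: [-0.0, 1.0, -0.007, 0.003]
contact_force: [-0.2, 0.3, -1.4]
grip_width: 0.183
```

```bash
python3 - <<'E'
from h import *
from cell import get_obs,capture
for n in("top","scene"):
    C=dict(np.load(n+"0.npz"));P,m=cloud(C)
    near=(np.hypot(P[...,0]-.442,P[...,1]+.328)<.13)&m
    for lo,hi in((.021,.034),(.012,.019)):
        k=near&(P[...,2]>lo)&(P[...,2]<hi);print(n,lo,k.sum(),rect(P[k][:,:2]))
    # inner floor
    k=near&(abs(P[...,2]-.004)<.009)
    c=np.radians(-6.4);d=P[...,:2]-np.array([.442,-.328]);a=d@[np.cos(c),np.sin(c)];b=d@[-np.sin(c),np.cos(c)]
    w=near&(P[...,2]>.021)
    for nm,s,o_ in(("a",a,b),("b",b,a)):
        for sg in(-1,1):
            q=s[w&(abs(o_)<.055)&(s*sg>.06)];print(n,nm,sg,np.round(np.percentile(q,[5,50,95])*1000,1))
C=capture("scene");P,m=cloud(C)
k=m&(P[...,2]>.09)&(P[...,2]<.118)&(P[...,0]<.72)&(P[...,0]>.53)&(abs(P[...,1])<.1);print("tray z90",np.percentile(P[k][:,2],[50,90]),rect(P[k][:,:2]))
goto(441.3,-334.5,130,-6.4)
cv2.imwrite("pics/s2.png",C["frame"])
E
```

```text
top 0.021 772 [441.0, -328.9, 172.0, 161.4, -6.2]
top 0.012 209 [441.1, -327.8, 175.4, 163.0, -6.7]
top a -1 [-86.5 -82.9 -80. ]
top a 1 [78.2 80.8 84.5]
top b -1 [-80.4 -76.2 -73.2]
top b 1 [71.9 75.2 79. ]
scene 0.021 1160 [443.3, -329.4, 176.0, 160.8, -6.4]
scene 0.012 376 [446.2, -329.9, 171.8, 163.7, -6.3]
scene a -1 [-84.6 -79.9 -76.9]
scene a 1 [79.  83.6 87.2]
scene b -1 [-81.  -77.3 -74.5]
scene b 1 [71.6 74.6 78.3]
tray z90 [0.11685624 0.11775212] [629.3, -1.1, 137.6, 127.6, -0.2]
tcp [624.7  -6.8 136.8] yaw -0.8 F [-0.3 -0.5 -1.5] w 16.0 t 4.2 | dpos [-178.8  330.2    6.3] twist [-0.001 -0.002  0.098]
```

View pics/s2.png

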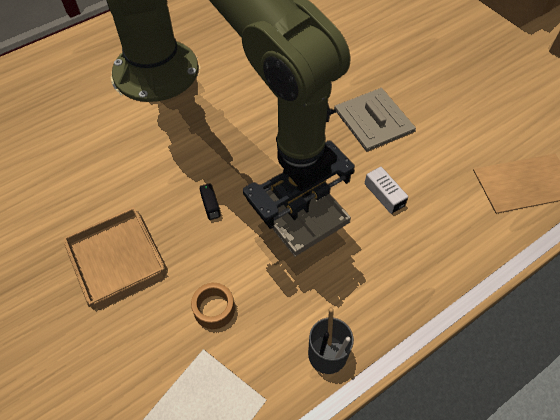

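The tray hangs level in the grip at about (315,225), and nothing else has moved. Next I carry it over the carton at (115,258).

Emit:
play_rows --motion '[{"fingers": 240,"delta_pos": [-30,50,6],"twist": [0,0,0.02]},{"fingers": 240,"delta_pos": [-60,110,6],"twist": [0,0,0.04]},{"fingers": 240,"delta_pos": [-90,165,6],"twist": [0,0,0.06]},{"fingers": 240,"delta_pos": [-120,220,6],"twist": [0,0,0.08]},{"fingers": 240,"delta_pos": [-150,275,6],"twist": [0,0,0.098]},{"fingers": 240,"delta_pos": [-170,313,6],"twist": [0,0,0.098]},{"fingers": 240,"delta_pos": [-179,330.5,6],"twist": [0,0,0.098]},{"fingers": 240,"delta_pos": [-179,330.5,6],"twist": [0,0,0.098]},{"fingers": 240,"delta_pos": [-179,330.5,6],"twist": [0,0,0.098]}]'

```text
clock: 5.32
tcp_pos: [0.4424, -0.3323, 0.1296]
tool_rot: [-0.001, 0.999, -0.054, 0.001]
contact_force: [0.3, 0.2, -1.4]
grip_width: 0.18
```

```bash
python3 - <<'E'
from h import *
from cell import get_obs,capture
C=capture("scene");cv2.imwrite("pics/s3.png",C["frame"])
goto(441.3,-334.7,31,-6.4)
E
```

```text
tcp [ 442.6 -332.2  129.9] yaw -6.19 F [-0.4 -0.3  0.1] w 16.0 t 5.38 | dpos [-1.2  2.8 98.9] twist [-0.002 -0.002  0.004]
```

View pics/s3.png

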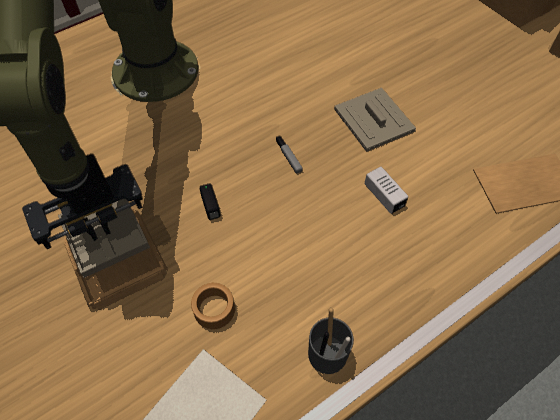

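The tray is over the carton at about (105,245). I'll lower it in.

Emit:
play_rows --motion '[{"fingers": 240,"delta_pos": [-1,2.5,30],"twist": [0,0,0.004]},{"fingers": 240,"delta_pos": [-1,2.5,60],"twist": [0,0,0.004]},{"fingers": 240,"delta_pos": [-1,2.5,75],"twist": [0,0,0.004]},{"fingers": 240,"delta_pos": [-1,2.5,85],"twist": [0,0,0.004]},{"fingers": 240,"delta_pos": [-1,2.5,91],"twist": [0,0,0.004]},{"fingers": 240,"delta_pos": [-1,2.5,95],"twist": [0,0,0.004]},{"fingers": 240,"delta_pos": [-1,2.5,97],"twist": [0,0,0.004]},{"fingers": 240,"delta_pos": [-1,2.5,98],"twist": [0,0,0.004]},{"fingers": 240,"delta_pos": [-1,2.5,98],"twist": [0,0,0.004]}]'

```text
clock: 6.5
tcp_pos: [0.4417, -0.3345, 0.0321]
tool_rot: [-0.001, 0.998, -0.056, 0.001]
contact_force: [0.1, -0.6, -1.6]
grip_width: 0.181
```

```bash
python3 - <<'E'
from h import *
goto(441.3,-334.7,30,-6.4)
E
```

```text
tcp [ 441.7 -334.5   32.1] yaw -6.42 F [ 0.1 -0.6 -1.6] w 15.7 t 6.5 | dpos [-0.3  0.2  2.1] twist [-0.002 -0.002 -0.   ]
```

Emit:
play_rows --motion '[{"fingers": 240,"delta_pos": [0,0,1],"twist": [0,0,0]},{"fingers": 240,"delta_pos": [0,0,2],"twist": [0,0,0]},{"fingers": 240,"delta_pos": [0,0,2.5],"twist": [0,0,0]},{"fingers": 240,"delta_pos": [0,0,2.5],"twist": [0,0,0]}]'

```text
clock: 7.0
tcp_pos: [0.4417, -0.3346, 0.03]
tool_rot: [-0.001, 0.998, -0.056, 0.001]
contact_force: [-1.9, 0.7, 3.3]
grip_width: 0.179
```

Emit:
play_rows --motion '[{"fingers": 200,"delta_pos": [0,0,0],"twist": [0,0,0]},{"fingers": 140,"delta_pos": [0,0,0],"twist": [0,0,0]},{"fingers": 140,"delta_pos": [0,0,0],"twist": [0,0,0]},{"fingers": 140,"delta_pos": [0,0,0],"twist": [0,0,0]},{"fingers": 140,"delta_pos": [0,0,-20],"twist": [0,0,0]},{"fingers": 140,"delta_pos": [0,0,-60],"twist": [0,0,0]},{"fingers": 100,"delta_pos": [0,0,-110],"twist": [0,0,0]},{"fingers": 60,"delta_pos": [0,0,-130],"twist": [0,0,0]},{"fingers": 60,"delta_pos": [0,0,-130],"twist": [0,0,0]}]'

```text
clock: 8.12
tcp_pos: [0.4425, -0.3355, 0.1619]
tool_rot: [0.0, 0.998, -0.056, 0.003]
contact_force: [0.1, -0.1, -0.1]
grip_width: 0.697
```

```bash
python3 - <<'E'
from h import *
# refine drive, adapter poses w/ top band of tops, both cams
for n in("top","scene"):
    C=dict(np.load(n+"0.npz"));P,m=cloud(C)
    for nm,x,y,r in(("drive",.639,.224,.07),("adapter",.443,-.103,.055)):
        k=m&(np.hypot(P[...,0]-x,P[...,1]-y)<r)&(P[...,2]>.030);print(n,nm,k.sum(),rect(P[k][:,:2]),np.percentile(P[k][:,2],50))
goto(640,224.5,110,-3.4)
E
```

```text
top drive 703 [639.4, 224.6, 97.3, 42.6, -3.3] 0.03588244604340063
top adapter 361 [442.9, -102.4, 71.6, 27.8, -17.9] 0.0357395646388039
scene drive 795 [641.9, 223.9, 97.4, 45.1, -3.4] 0.03859559582008909
scene adapter 383 [445.8, -103.6, 75.6, 28.1, -17.1] 0.037977646221394434
tcp [ 442.5 -335.5  161.9] yaw -6.42 F [ 0.1 -0.1 -0.1] w 60.6 t 8.12 | dpos [ 133.3 -578.6   52.4] twist [ 0.    -0.006 -0.053]
```

Emit:
play_rows --motion '[{"fingers": 50,"delta_pos": [133.5,-578.5,52],"twist": [0,0,-0.053]},{"fingers": 50,"delta_pos": [133.5,-578.5,52],"twist": [0,0,-0.053]},{"fingers": 50,"delta_pos": [133.5,-578.5,52],"twist": [0,0,-0.053]},{"fingers": 50,"delta_pos": [133.5,-578.5,52],"twist": [0,0,-0.053]},{"fingers": 50,"delta_pos": [133.5,-578.5,52],"twist": [0,0,-0.053]},{"fingers": 50,"delta_pos": [133.5,-578.5,52],"twist": [0,0,-0.053]},{"fingers": 50,"delta_pos": [133.5,-578.5,52],"twist": [0,0,-0.053]},{"fingers": 50,"delta_pos": [133.5,-578.5,52],"twist": [0,0,-0.053]},{"fingers": 50,"delta_pos": [133.5,-578.5,52],"twist": [0,0,-0.053]},{"fingers": 50,"delta_pos": [133.5,-578.5,52],"twist": [0,0,-0.053]},{"fingers": 50,"delta_pos": [133.5,-578.5,52],"twist": [0,0,-0.053]},{"fingers": 50,"delta_pos": [133.5,-578.5,52],"twist": [0,0,-0.053]},{"fingers": 50,"delta_pos": [133.5,-578.5,52],"twist": [0,0,-0.053]},{"fingers": 50,"delta_pos": [133.5,-578.5,52],"twist": [0,0,-0.053]}]'

```text
clock: 9.88
tcp_pos: [0.6404, 0.2227, 0.1106]
tool_rot: [0.001, 1.0, -0.031, 0.003]
contact_force: [-0.2, 0.1, -0.4]
grip_width: 0.806
```

```bash
python3 - <<'E'
from h import *
from cell import get_obs,capture
for n in("top","scene"):
    C=capture(n);cv2.imwrite(f"pics/{n}4.png",C["frame"]);np.savez(n+"4.npz",**C)
    P,m=cloud(C)
    c,s=np.cos(np.radians(-6.4)),np.sin(np.radians(-6.4))
    d=P[...,:2]-np.array([.442,-.3287]);a=d@[c,s];b=d@[-s,c]
    k=m&(abs(a)<.076)&(abs(b)<.071)&(P[...,2]>.016)
    print(n,"tray",k.sum(),rect(P[k][:,:2]),np.percentile(P[k][:,2]*1000,[10,50,90]))
    for sa in(-1,1):
        for sb in (-1,1):
            q=k&(a*sa>.045)&(b*sb>.045);print(sa,sb,np.round(np.median(P[q][:,2])*1000,1),end=" ")
    k=m&(abs(a)<.06)&(abs(b)<.05)
    S=[(t,np.round(np.median(P[k&(b*1000>=t)&(b*1000<t+2)][:,2])*1000,1)) for t in range(-20,14,2)];print(S)
goto(640.4,224.4,41,-3.4);print(get_obs()["q"])
E
```

```text
top tray 971 [442.6, -327.6, 140.1, 130.6, -6.3] [18.67039617 22.19883335 25.24841189]
-1 -1 21.4 -1 1 22.1 1 -1 21.9 1 1 22.6 [(-20, np.float64(5.8)), (-18, np.float64(9.1)), (-16, np.float64(nan)), (-14, np.float64(21.1)), (-12, np.float64(22.1)), (-10, np.float64(21.6)), (-8, np.float64(22.4)), (-6, np.float64(22.8)), (-4, np.float64(22.8)), (-2, np.float64(23.0)), (0, np.float64(22.2)), (2, np.float64(15.4)), (4, np.float64(7.1)), (6, np.float64(7.1)), (8, np.float64(6.3)), (10, np.float64(6.8)), (12, np.float64(6.8))]
scene tray 1303 [440.7, -328.7, 149.5, 130.2, -6.4] [19.91054992 23.80773255 26.38728798]
-1 -1 23.8 -1 1 24.1 1 -1 23.6 1 1 23.9 [(-20, np.float64(8.9)), (-18, np.float64(8.4)), (-16, np.float64(8.4)), (-14, np.float64(23.5)), (-12, np.float64(23.7)), (-10, np.float64(24.3)), (-8, np.float64(24.6)), (-6, np.float64(23.8)), (-4, np.float64(23.8)), (-2, np.float64(23.7)), (0, np.float64(24.9)), (2, np.float64(16.8)), (4, np.float64(8.5)), (6, np.float64(7.5)), (8, np.float64(7.7)), (10, np.float64(8.5)), (12, np.float64(8.4))]
tcp [640.4 223.3 110.7] yaw -3.46 F [ 0.5  0.4 -0.1] w 69.7 t 9.97 | dpos [-0.4 -1.1 69.7] twist [ 0.001 -0.006 -0.001]
[ 0.03483426  0.52269229 -0.55688141  1.51353058  0.29316186  1.18353892
 -2.20329148]
  return _methods._mean(a, axis=axis, dtype=dtype,
  ret = ret.dtype.type(ret / rcount)
```

View pics/scene4.png

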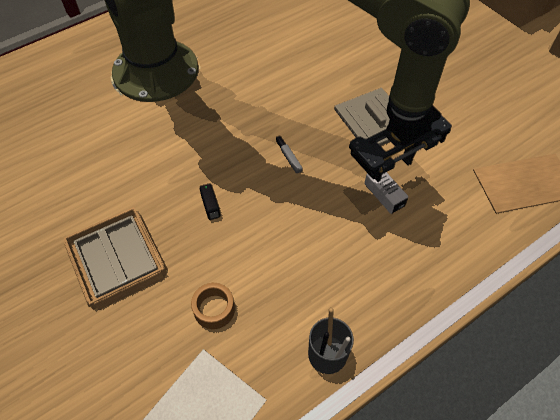

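View pics/top4.png

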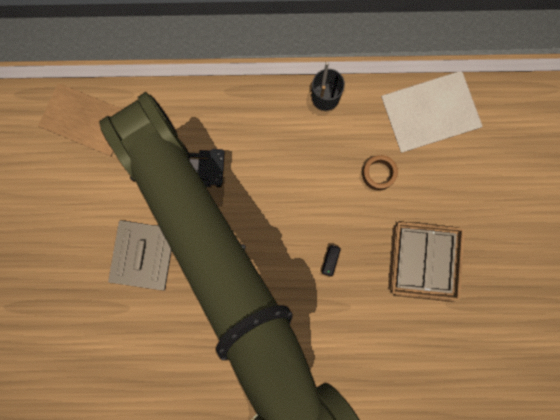

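The tray sits level inside the carton: scene (115,258), top (427,260). The gripper is over the drive at scene (388,188). I'll grasp it.

Emit:
play_rows --motion '[{"fingers": 50,"delta_pos": [-0.5,-1.5,30],"twist": [0,-0.006,0]},{"fingers": 50,"delta_pos": [-0.5,-1.5,55],"twist": [0,-0.006,0]},{"fingers": 50,"delta_pos": [-0.5,-1.5,70],"twist": [0,-0.006,0]},{"fingers": 50,"delta_pos": [-0.5,-1.5,70],"twist": [0,-0.006,0]},{"fingers": 50,"delta_pos": [-0.5,-1.5,70],"twist": [0,-0.006,0]},{"fingers": 120,"delta_pos": [-0.5,-1.5,70],"twist": [0,-0.006,0]},{"fingers": 180,"delta_pos": [-0.5,-1.5,70],"twist": [0,-0.006,0]},{"fingers": 180,"delta_pos": [-0.5,-1.5,70],"twist": [0,-0.006,0]},{"fingers": 180,"delta_pos": [-0.5,-1.5,70],"twist": [0,-0.006,0]},{"fingers": 180,"delta_pos": [-0.5,-1.5,70],"twist": [0,-0.006,0]}]' --grip_force 40

```text
clock: 11.22
tcp_pos: [0.6405, 0.2243, 0.0409]
tool_rot: [0.001, 1.0, -0.03, 0.0]
contact_force: [-0.8, -1.5, 2.5]
grip_width: 0.472
```

```bash
python3 - <<'E'
from h import *
goto(640.4,224.4,41,-3.4)
E
```

```text
tcp [640.5 224.3  40.9] yaw -3.48 F [-0.8 -1.5  2.5] w 41.1 t 11.22 | dpos [-0.1 -0.1 -0.1] twist [ 0.002 -0.    -0.001]
```

Emit:
play_rows --motion '[{"fingers": 180,"delta_pos": [0,0,-10],"twist": [0,0,0]},{"fingers": 180,"delta_pos": [0,0,-40],"twist": [0,0,0]},{"fingers": 180,"delta_pos": [0,0,-80],"twist": [0,0,0]},{"fingers": 180,"delta_pos": [0,0,-90],"twist": [0,0,0]},{"fingers": 180,"delta_pos": [0,0,-90],"twist": [0,0,0]}]'

```text
clock: 11.85
tcp_pos: [0.6404, 0.2246, 0.1308]
tool_rot: [0.001, 1.0, -0.03, 0.0]
contact_force: [0.3, 0.1, -4.2]
grip_width: 0.48
```

```bash
python3 - <<'E'
from h import *
goto(445.8,-298.1,120,-6.4)
E
```

```text
tcp [640.4 224.6 130.8] yaw -3.47 F [ 0.3  0.1 -4.2] w 41.8 t 11.85 | dpos [-162.6  533.5   11.5] twist [ 0.001 -0.001  0.051]
```

Emit:
play_rows --motion '[{"fingers": 180,"delta_pos": [-12,40,5],"twist": [0,0,0.01]},{"fingers": 180,"delta_pos": [-30,95,11],"twist": [0,0,0.02]},{"fingers": 180,"delta_pos": [-46,150,11],"twist": [0,0,0.03]},{"fingers": 180,"delta_pos": [-63,205,11],"twist": [0,0,0.04]},{"fingers": 180,"delta_pos": [-80,260,11],"twist": [0,0,0.051]},{"fingers": 180,"delta_pos": [-96,315,11],"twist": [0,0,0.051]},{"fingers": 180,"delta_pos": [-113,370,11],"twist": [0,0,0.051]},{"fingers": 180,"delta_pos": [-130,425,11],"twist": [0,0,0.051]},{"fingers": 180,"delta_pos": [-146,480,11],"twist": [0,0,0.051]},{"fingers": 180,"delta_pos": [-157,515,11],"twist": [0,0,0.051]},{"fingers": 180,"delta_pos": [-162.5,533.5,11],"twist": [0,0,0.051]},{"fingers": 180,"delta_pos": [-162.5,533.5,11],"twist": [0,0,0.051]},{"fingers": 180,"delta_pos": [-162.5,533.5,11],"twist": [0,0,0.051]},{"fingers": 180,"delta_pos": [-162.5,533.5,11],"twist": [0,0,0.051]}]'

```text
clock: 13.6
tcp_pos: [0.4469, -0.2961, 0.1204]
tool_rot: [0.0, 0.999, -0.054, 0.0]
contact_force: [0.7, 1.2, -4.0]
grip_width: 0.476
```

```bash
python3 - <<'E'
from h import *
from cell import capture
C=capture("scene");cv2.imwrite("pics/s5.png",C["frame"][150:350,20:280].repeat(3,0).repeat(3,1))
goto(445.8,-298.1,53,-6.4)
E
```

```text
tcp [ 446.8 -296.5  120.5] yaw -6.23 F [ 0.1  0.4 -3.1] w 41.6 t 13.65 | dpos [-0.9  1.7 67.5] twist [ 0.001 -0.001  0.003]
```

View pics/s5.png

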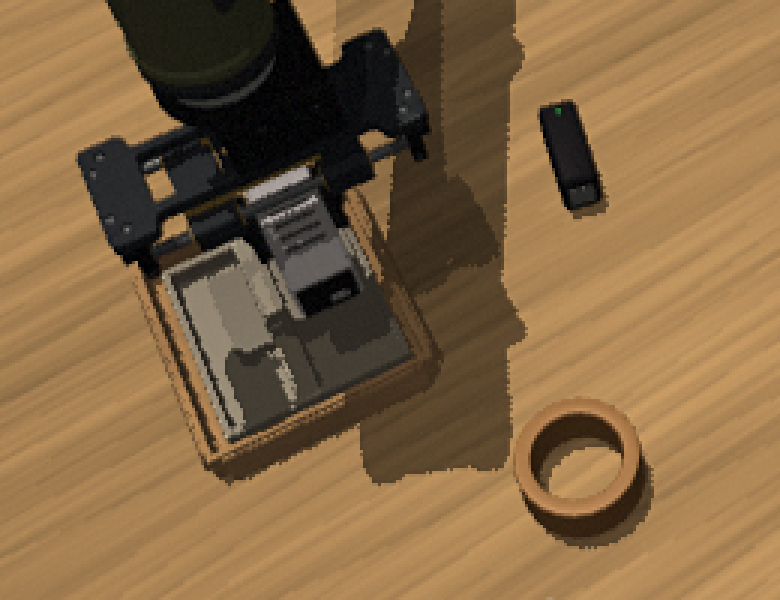

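The drive hangs aligned over the wide compartment at (310,260). I'll lower it.

Emit:
play_rows --motion '[{"fingers": 180,"delta_pos": [-1,2,25],"twist": [0,0,0.003]},{"fingers": 180,"delta_pos": [-1,2,45],"twist": [0,0,0.003]},{"fingers": 180,"delta_pos": [-1,2,57],"twist": [0,0,0.003]},{"fingers": 180,"delta_pos": [-1,2,64],"twist": [0,0,0.003]},{"fingers": 180,"delta_pos": [-1,2,68],"twist": [0,0,0.003]},{"fingers": 180,"delta_pos": [-1,2,69],"twist": [0,0,0.003]},{"fingers": 180,"delta_pos": [-1,2,69],"twist": [0,0,0.003]}]'

```text
clock: 14.52
tcp_pos: [0.4459, -0.2986, 0.0519]
tool_rot: [0.001, 0.998, -0.056, 0.001]
contact_force: [-0.8, 0.3, -3.7]
grip_width: 0.473
```

```bash
python3 - <<'E'
from h import *
goto(445.8,-298.1,49,-6.4)
E
```

```text
tcp [ 445.9 -298.6   51.9] yaw -6.4 F [-0.8  0.3 -3.7] w 41.1 t 14.53 | dpos [-0.2 -0.5  2.9] twist [ 0.001 -0.002 -0.   ]
```

Emit:
play_rows --motion '[{"fingers": 180,"delta_pos": [0,0,1],"twist": [0,0,0]},{"fingers": 180,"delta_pos": [0,0,2],"twist": [0,0,0]},{"fingers": 180,"delta_pos": [0,0,3],"twist": [0,0,0]},{"fingers": 180,"delta_pos": [0,0,3],"twist": [0,0,0]}]'

```text
clock: 15.02
tcp_pos: [0.4459, -0.2987, 0.0489]
tool_rot: [0.001, 0.998, -0.056, 0.001]
contact_force: [-0.2, -0.6, -2.6]
grip_width: 0.476
```

Emit:
play_rows --motion '[{"fingers": 180,"delta_pos": [0,0,0.5],"twist": [0,0,0]},{"fingers": 180,"delta_pos": [0,0,1],"twist": [0,0,0]},{"fingers": 180,"delta_pos": [0,0,1],"twist": [0,0,0]}]'

```text
clock: 15.4
tcp_pos: [0.446, -0.2987, 0.0489]
tool_rot: [0.001, 0.998, -0.056, 0.001]
contact_force: [-2.6, 1.9, 5.1]
grip_width: 0.477
```

Emit:
play_rows --motion '[{"fingers": 120,"delta_pos": [0,0,0],"twist": [0,0,0]},{"fingers": 90,"delta_pos": [0,0,0],"twist": [0,0,0]},{"fingers": 90,"delta_pos": [0,0,0],"twist": [0,0,0]},{"fingers": 90,"delta_pos": [0,0,0],"twist": [0,0,0]},{"fingers": 90,"delta_pos": [0,0,-10],"twist": [0,0,0]},{"fingers": 90,"delta_pos": [0,0,-40],"twist": [0,0,0]},{"fingers": 90,"delta_pos": [0,0,-80],"twist": [0,0,0]},{"fingers": 90,"delta_pos": [0,0,-80],"twist": [0,0,0]}]'

```text
clock: 16.4
tcp_pos: [0.4483, -0.3, 0.1331]
tool_rot: [0.003, 0.998, -0.056, 0.004]
contact_force: [-0.0, 0.0, -0.3]
grip_width: 0.648
```

```bash
python3 - <<'E'
from h import *
goto(444,-103,120,-17.5)
E
```

```text
tcp [ 448.3 -300.   133.1] yaw -6.4 F [-0.   0.  -0.3] w 56.4 t 16.4 | dpos [ -26.4 -195.3   11.8] twist [ 0.005 -0.009  0.194]
```

Emit:
play_rows --motion '[{"fingers": 90,"delta_pos": [-8,-60,5],"twist": [0,0,0.06]},{"fingers": 90,"delta_pos": [-16,-120,12],"twist": [0.005,-0.009,0.12]},{"fingers": 90,"delta_pos": [-24,-175,12],"twist": [0.005,-0.009,0.194]},{"fingers": 90,"delta_pos": [-26.5,-195,12],"twist": [0.005,-0.009,0.194]},{"fingers": 90,"delta_pos": [-26.5,-195,12],"twist": [0.005,-0.009,0.194]},{"fingers": 90,"delta_pos": [-26.5,-195,12],"twist": [0.005,-0.009,0.194]},{"fingers": 90,"delta_pos": [-26.5,-195,12],"twist": [0.005,-0.009,0.194]}]'

```text
clock: 17.27
tcp_pos: [0.4438, -0.1048, 0.1197]
tool_rot: [-0.0, 0.988, -0.154, -0.0]
contact_force: [-0.2, -0.4, 0.0]
grip_width: 0.65
```

```bash
python3 - <<'E'
from h import *
from cell import capture
for n in("scene","top"):
    C=capture(n);cv2.imwrite(f"pics/{n}6.png",C["frame"]);P,m=cloud(C)
    c,s=np.cos(np.radians(-6.4)),np.sin(np.radians(-6.4))
    d=P[...,:2]-np.array([.4424,-.3284]);a=d@[c,s];b=d@[-s,c]
    k=m&(abs(a)<.065)&(abs(b)<.06)&(P[...,2]>.034)&(P[...,2]<.06)
    if k.sum()>50:print(n,"drive in tray frame",k.sum(),rect(np.c_[a[k],b[k]]),np.percentile(P[k][:,2]*1000,[10,50,90]))
goto(444.2,-103,41,-17.5)
E
```

```text
scene drive in tray frame 935 [1.4, 30.8, 98.4, 41.9, -0.0] [43.18075672 46.04663113 48.46897516]
top drive in tray frame 793 [-0.4, 31.4, 96.2, 43.3, -0.0] [40.71027592 44.10415601 47.25728668]
tcp [ 443.8 -104.4  119.7] yaw -17.63 F [ 0.1 -0.3 -0.5] w 56.4 t 17.38 | dpos [ 0.1 -1.4 78.7] twist [-0.     0.001 -0.002]
```

View pics/scene6.png

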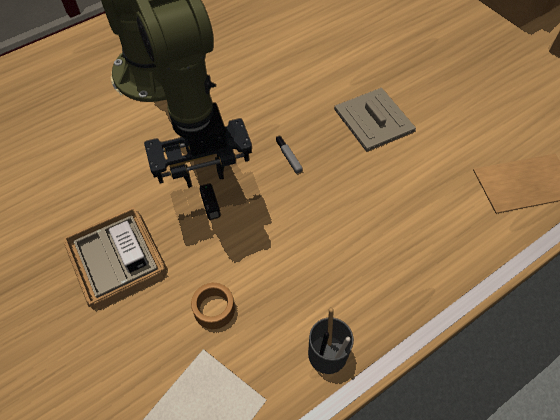

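The drive is in its compartment at (127,245), level with its top at 46 mm, centred at (0.5, 31) in the tray. The gripper is over the adapter at (210,200).

Emit:
play_rows --motion '[{"fingers": 90,"delta_pos": [0,-1.5,35],"twist": [0,0,0]},{"fingers": 90,"delta_pos": [0,-1.5,62],"twist": [0,0,0]},{"fingers": 90,"delta_pos": [0,-1.5,78.5],"twist": [0,0,0]},{"fingers": 90,"delta_pos": [0,-1.5,78.5],"twist": [0,0,0]},{"fingers": 90,"delta_pos": [0,-1.5,78.5],"twist": [0,0,0]},{"fingers": 150,"delta_pos": [0,-1.5,78.5],"twist": [0,0,0]},{"fingers": 210,"delta_pos": [0,-1.5,78.5],"twist": [0,0,0]},{"fingers": 210,"delta_pos": [0,-1.5,78.5],"twist": [0,0,0]},{"fingers": 210,"delta_pos": [0,-1.5,78.5],"twist": [0,0,0]},{"fingers": 210,"delta_pos": [0,-1.5,78.5],"twist": [0,0,0]}]' --grip_force 30

```text
clock: 18.62
tcp_pos: [0.4442, -0.1031, 0.0414]
tool_rot: [-0.0, 0.988, -0.153, -0.0]
contact_force: [0.1, 1.0, 2.3]
grip_width: 0.321
```

Emit:
play_rows --motion '[{"fingers": 210,"delta_pos": [0,0,-10],"twist": [0,0,0]},{"fingers": 210,"delta_pos": [0,0,-40],"twist": [0,0,0]},{"fingers": 210,"delta_pos": [0,0,-80],"twist": [0,0,0]},{"fingers": 210,"delta_pos": [0,0,-90],"twist": [0,0,0]},{"fingers": 210,"delta_pos": [0,0,-90],"twist": [0,0,0]}]'

```text
clock: 19.25
tcp_pos: [0.4443, -0.1032, 0.1316]
tool_rot: [0.0, 0.988, -0.153, 0.0]
contact_force: [0.5, -0.1, -1.3]
grip_width: 0.316
```

```bash
python3 - <<'E'
from h import *
c,s=np.cos(np.radians(-6.4)),np.sin(np.radians(-6.4))
t=np.array([442.4,-328.4])-36.5*np.array([-s,c]);print(t)
goto(t[0],t[1],130,-6.4)
E
```

```text
[ 438.33138397 -364.67252905]
tcp [ 444.3 -103.2  131.6] yaw -17.64 F [ 0.5 -0.1 -1.3] w 27.5 t 19.25 | dpos [ 73.6 251.    1.6] twist [ 0.    -0.    -0.196]
```

Emit:
play_rows --motion '[{"fingers": 210,"delta_pos": [12,40,1],"twist": [0,0,-0.04]},{"fingers": 210,"delta_pos": [27,93,1],"twist": [0,0,-0.08]},{"fingers": 210,"delta_pos": [43,147,1],"twist": [0,0,-0.12]},{"fingers": 210,"delta_pos": [58,200,1],"twist": [0,0,-0.16]},{"fingers": 210,"delta_pos": [70,238,1],"twist": [0,0,-0.196]},{"fingers": 210,"delta_pos": [73.5,251,1],"twist": [0,0,-0.196]},{"fingers": 210,"delta_pos": [73.5,251,1],"twist": [0,0,-0.196]},{"fingers": 210,"delta_pos": [73.5,251,1],"twist": [0,0,-0.196]},{"fingers": 210,"delta_pos": [73.5,251,1],"twist": [0,0,-0.196]}]'

```text
clock: 20.38
tcp_pos: [0.4388, -0.3629, 0.1306]
tool_rot: [-0.0, 0.999, -0.055, 0.0]
contact_force: [-0.1, -0.1, -2.1]
grip_width: 0.319
```

```bash
python3 - <<'E'
from h import *
from cell import capture
C=capture("scene");cv2.imwrite("pics/s7.png",C["frame"][150:350,20:280].repeat(3,0).repeat(3,1))
goto(438.3,-364.7,53,-6.4)
E
```

```text
tcp [ 438.8 -363.3  130.8] yaw -6.3 F [-0.7 -0.6 -2. ] w 27.7 t 20.43 | dpos [-0.4  1.5 77.8] twist [ 0.    -0.     0.002]
```

View pics/s7.png

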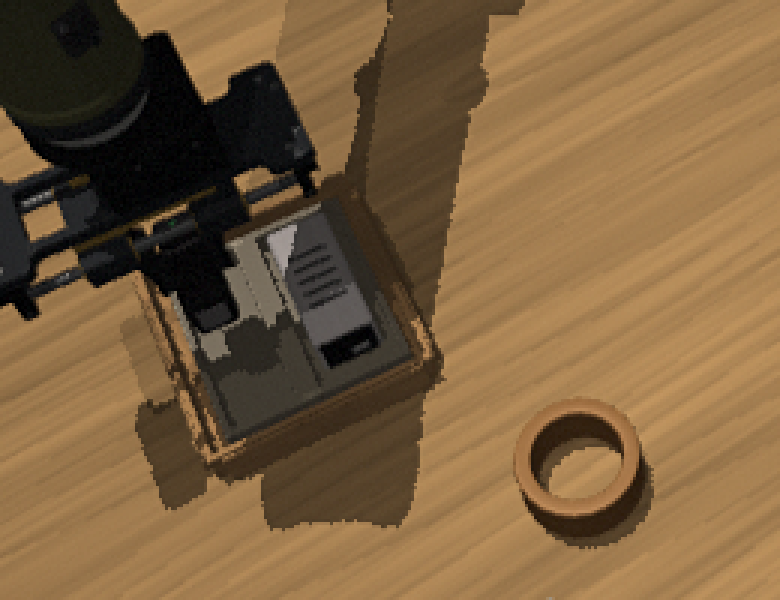

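The adapter hangs over the narrow compartment at (205,290). I'll lower it.

Emit:
play_rows --motion '[{"fingers": 210,"delta_pos": [-0.5,1.5,30],"twist": [0,0,0]},{"fingers": 210,"delta_pos": [-0.5,1.5,55],"twist": [0,0,0]},{"fingers": 210,"delta_pos": [-0.5,1.5,67],"twist": [0,0,0]},{"fingers": 210,"delta_pos": [-0.5,1.5,74],"twist": [0,0,0]},{"fingers": 210,"delta_pos": [-0.5,1.5,78],"twist": [0,0,0]},{"fingers": 210,"delta_pos": [-0.5,1.5,79],"twist": [0,0,0]},{"fingers": 210,"delta_pos": [-0.5,1.5,79],"twist": [0,0,0]}]'

```text
clock: 21.3
tcp_pos: [0.4385, -0.365, 0.0523]
tool_rot: [0.0, 0.998, -0.055, 0.001]
contact_force: [0.8, -0.4, -1.4]
grip_width: 0.32
```

```bash
python3 - <<'E'
from h import *
goto(438.3,-364.7,49.4,-6.4)
E
```

```text
tcp [ 438.5 -365.    52.3] yaw -6.3 F [ 0.8 -0.4 -1.4] w 27.9 t 21.3 | dpos [-0.2 -0.2  2.9] twist [ 0.001 -0.001  0.002]
```

Emit:
play_rows --motion '[{"fingers": 210,"delta_pos": [0,0,1],"twist": [0,0,0]},{"fingers": 210,"delta_pos": [0,0,2],"twist": [0,0,0]},{"fingers": 210,"delta_pos": [0,0,3],"twist": [0,0,0]},{"fingers": 210,"delta_pos": [0,0,3.5],"twist": [0,0,0]},{"fingers": 210,"delta_pos": [0,0,3.5],"twist": [0,0,0]}]'

```text
clock: 21.92
tcp_pos: [0.4386, -0.365, 0.0494]
tool_rot: [0.0, 0.998, -0.055, 0.001]
contact_force: [-1.8, 0.8, 5.5]
grip_width: 0.32
```

Emit:
play_rows --motion '[{"fingers": 150,"delta_pos": [0,0,0],"twist": [0,0,0]},{"fingers": 130,"delta_pos": [0,0,0],"twist": [0,0,0]},{"fingers": 130,"delta_pos": [0,0,0],"twist": [0,0,0]},{"fingers": 130,"delta_pos": [0,0,0],"twist": [0,0,0]},{"fingers": 130,"delta_pos": [0,0,-10],"twist": [0,0,0]},{"fingers": 130,"delta_pos": [0,0,-40],"twist": [0,0,0]},{"fingers": 130,"delta_pos": [0,0,-80],"twist": [0,0,0]},{"fingers": 130,"delta_pos": [0,0,-80],"twist": [0,0,0]}]'

```text
clock: 22.92
tcp_pos: [0.4408, -0.3666, 0.1339]
tool_rot: [0.003, 0.998, -0.055, 0.004]
contact_force: [0.3, -0.2, 0.2]
grip_width: 0.489
```

```bash
python3 - <<'E'
from h import *
goto(460.8,349,110,-8.4)
E
```

```text
tcp [ 440.8 -366.6  133.9] yaw -6.3 F [ 0.3 -0.2  0.2] w 42.6 t 22.93 | dpos [ -58.8 -713.6   19.7] twist [ 0.005 -0.008  0.037]
```

Emit:
play_rows --motion '[{"fingers": 130,"delta_pos": [-5,-55,5],"twist": [0,0,-0.17]},{"fingers": 130,"delta_pos": [-9,-110,10],"twist": [0,0,-0.34]},{"fingers": 130,"delta_pos": [-14,-165,12],"twist": [0,0,-0.51]},{"fingers": 130,"delta_pos": [-18,-220,14],"twist": [0,0,-0.68]},{"fingers": 130,"delta_pos": [-23,-275,14],"twist": [0,0,-0.85]},{"fingers": 130,"delta_pos": [-27,-330,14],"twist": [0,0,-1.02]},{"fingers": 130,"delta_pos": [-32,-385,14],"twist": [0,0,-1.19]},{"fingers": 130,"delta_pos": [-36,-440,14],"twist": [0,0,-1.36]},{"fingers": 130,"delta_pos": [-41,-495,14],"twist": [0,0,-1.53]},{"fingers": 130,"delta_pos": [-45,-550,14],"twist": [0,0,-1.7]},{"fingers": 130,"delta_pos": [-50,-605,14],"twist": [0,0,-1.87]},{"fingers": 130,"delta_pos": [-55,-660,14],"twist": [0,0,-2.04]},{"fingers": 130,"delta_pos": [-59,-713,14],"twist": [0,0,-2.21]},{"fingers": 130,"delta_pos": [-59,-713,14],"twist": [0,0,-2.38]},{"fingers": 130,"delta_pos": [-59,-713,14],"twist": [0,0,-2.4]}]'

```text
clock: 24.8
tcp_pos: [0.4599, 0.3487, 0.1149]
tool_rot: [0.004, 0.413, 0.911, -0.002]
contact_force: [-0.9, -1.4, 0.3]
grip_width: 0.491
```

```bash
python3 - <<'E'
from h import *
from cell import capture,get_obs
goto(460.8,349,110,171.6);print(get_obs()["q"])
for n in("scene","top"):
    C=capture(n);cv2.imwrite(f"pics/{n}8.png",C["frame"]);P,m=cloud(C)
    c,s=np.cos(np.radians(-6.4)),np.sin(np.radians(-6.4))
    d=P[...,:2]-np.array([.4424,-.3284]);a=d@[c,s];b=d@[-s,c]
    for nm,lo,hi in(("drive",0,.06),("adapter",-.06,0)):
        k=m&(abs(a)<.065)&(b>lo)&(b<hi)&(P[...,2]>.034)&(P[...,2]<.06)
        print(n,nm,k.sum(),rect(np.c_[a[k],b[k]]),np.percentile(P[k][:,2]*1000,[10,50,90]))
    k=m&(abs(a)<.074)&(abs(b)<.069)&(P[...,2]>.018)&(P[...,2]<.03);print("tray",rect(np.c_[a[k],b[k]]))
E
```

```text
tcp [459.9 348.7 114.9] yaw 131.24 F [-0.9 -1.4  0.3] w 42.8 t 24.8 | dpos [-0.3  0.9  4.9] twist [-0.003  0.008 -0.704]
[ 0.09961801  0.43029692 -0.97295446  1.76087562  0.39516224  1.15903525
 -0.27411961]
scene drive 929 [0.8, 30.8, 99.8, 41.9, -0.1] [43.44997738 46.06625472 48.42020066]
scene adapter 494 [1.6, -35.9, 75.1, 28.1, 0.4] [41.13604167 45.34946391 47.90449472]
tray [1.0, 0.7, 144.8, 128.0, -0.0]
top drive 797 [-0.2, 31.3, 96.7, 43.6, -0.0] [40.98665949 44.16178657 47.09355899]
top adapter 396 [-0.1, -35.0, 71.9, 29.0, 0.7] [40.12584692 43.78923341 47.01641334]
tray [0.1, 1.1, 139.9, 129.6, 0.1]
```

View pics/scene8.png

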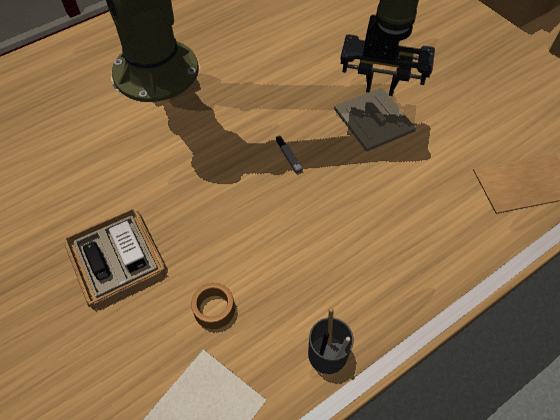

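Drive and adapter both lie straight in their compartments at (127,245) and (96,261), tops at about 46 mm. I'll finish the turn over the cover.

Emit:
play_rows --motion '[{"fingers": 130,"delta_pos": [0,0,5],"twist": [0,0.008,-0.17]},{"fingers": 130,"delta_pos": [0,1,5],"twist": [0,0.008,-0.34]},{"fingers": 130,"delta_pos": [0,1,5],"twist": [-0.003,0.008,-0.51]},{"fingers": 130,"delta_pos": [0,1,5],"twist": [-0.003,0.008,-0.68]},{"fingers": 130,"delta_pos": [0,1,5],"twist": [-0.003,0.008,-0.704]},{"fingers": 130,"delta_pos": [0,1,5],"twist": [-0.003,0.008,-0.704]},{"fingers": 130,"delta_pos": [0,1,5],"twist": [-0.003,0.008,-0.704]}]'

```text
clock: 25.78
tcp_pos: [0.4617, 0.3477, 0.1102]
tool_rot: [0.001, 0.077, 0.997, -0.0]
contact_force: [-0.4, -0.3, -0.4]
grip_width: 0.489
```

```bash
python3 - <<'E'
from h import *
goto(460.5,349,34.5,171.6)
E
```

```text
tcp [461.7 347.7 110.2] yaw 171.2 F [-0.4 -0.3 -0.4] w 42.5 t 25.77 | dpos [ 1.5  1.2 75.7] twist [-0.001  0.002 -0.007]
```

Emit:
play_rows --motion '[{"fingers": 130,"delta_pos": [1.5,1,30],"twist": [0,0.002,-0.007]},{"fingers": 130,"delta_pos": [1.5,1,55],"twist": [0,0.002,-0.007]},{"fingers": 130,"delta_pos": [1.5,1,70],"twist": [0,0.002,-0.007]},{"fingers": 130,"delta_pos": [1.5,1,75.5],"twist": [0,0.002,-0.007]},{"fingers": 130,"delta_pos": [1.5,1,75.5],"twist": [0,0.002,-0.007]},{"fingers": 130,"delta_pos": [1.5,1,75.5],"twist": [0,0.002,-0.007]},{"fingers": 200,"delta_pos": [1.5,1,75.5],"twist": [0,0.002,-0.007]},{"fingers": 240,"delta_pos": [1.5,1,75.5],"twist": [0,0.002,-0.007]},{"fingers": 240,"delta_pos": [1.5,1,75.5],"twist": [0,0.002,-0.007]},{"fingers": 240,"delta_pos": [1.5,1,75.5],"twist": [0,0.002,-0.007]},{"fingers": 240,"delta_pos": [1.5,1,75.5],"twist": [0,0.002,-0.007]}]' --grip_force 30

```text
clock: 27.15
tcp_pos: [0.4605, 0.3488, 0.0348]
tool_rot: [-0.0, 0.073, 0.997, -0.0]
contact_force: [0.1, -0.5, 0.7]
grip_width: 0.179
```

Emit:
play_rows --motion '[{"fingers": 240,"delta_pos": [0,0,-10],"twist": [0,0,0]},{"fingers": 240,"delta_pos": [0,0,-40],"twist": [0,0,0]},{"fingers": 240,"delta_pos": [0,0,-80],"twist": [0,0,0]},{"fingers": 240,"delta_pos": [0,0,-110],"twist": [0,0,0]},{"fingers": 240,"delta_pos": [0,0,-110],"twist": [0,0,0]}]'

```text
clock: 27.78
tcp_pos: [0.4616, 0.3502, 0.1476]
tool_rot: [0.002, 0.073, 0.997, 0.001]
contact_force: [0.1, -1.3, -1.8]
grip_width: 0.176
```

```bash
python3 - <<'E'
from h import *
goto(442.4,-328.5,145,173.6)
E
```

```text
tcp [461.6 350.2 147.6] yaw 171.6 F [ 0.1 -1.3 -1.8] w 15.3 t 27.77 | dpos [ -80.2 -674.3    1.4] twist [ 0.002  0.004 -0.035]
```

Emit:
play_rows --motion '[{"fingers": 240,"delta_pos": [-5,-40,1],"twist": [0,0,-0.005]},{"fingers": 240,"delta_pos": [-11,-95,1],"twist": [0,0,-0.01]},{"fingers": 240,"delta_pos": [-18,-150,1],"twist": [0,0,-0.015]},{"fingers": 240,"delta_pos": [-24,-205,1],"twist": [0,0,-0.02]},{"fingers": 240,"delta_pos": [-31,-260,1],"twist": [0,0,-0.025]},{"fingers": 240,"delta_pos": [-37,-315,1],"twist": [0,0,-0.03]},{"fingers": 240,"delta_pos": [-44,-370,1],"twist": [0,0,-0.035]},{"fingers": 240,"delta_pos": [-50,-425,1],"twist": [0,0,-0.035]},{"fingers": 240,"delta_pos": [-57,-480,1],"twist": [0,0,-0.035]},{"fingers": 240,"delta_pos": [-64,-535,1],"twist": [0,0,-0.035]},{"fingers": 240,"delta_pos": [-70,-590,1],"twist": [0,0,-0.035]},{"fingers": 240,"delta_pos": [-76,-640,1],"twist": [0,0,-0.035]},{"fingers": 240,"delta_pos": [-79,-665,1],"twist": [0,0,-0.035]},{"fingers": 240,"delta_pos": [-80,-674.5,1],"twist": [0.002,0.004,-0.035]},{"fingers": 240,"delta_pos": [-80,-674.5,1],"twist": [0.002,0.004,-0.035]},{"fingers": 240,"delta_pos": [-80,-674.5,1],"twist": [0.002,0.004,-0.035]},{"fingers": 240,"delta_pos": [-80,-674.5,1],"twist": [0.002,0.004,-0.035]}]'

```text
clock: 29.9
tcp_pos: [0.4426, -0.3273, 0.1456]
tool_rot: [-0.0, 0.055, 0.999, -0.0]
contact_force: [0.6, -0.6, -0.2]
grip_width: 0.175
```

```bash
python3 - <<'E'
from h import *
from cell import capture,get_obs
goto(442.4,-328.5,76,173.6);print(get_obs()["q"])
C=capture("scene");cv2.imwrite("pics/s9.png",C["frame"][130:330,0:260].repeat(3,0).repeat(3,1))
P,m=cloud(C)
c,s=np.cos(np.radians(-6.4)),np.sin(np.radians(-6.4))
d=P[...,:2]-np.array([.4424,-.3284]);a=d@[c,s];b=d@[-s,c]
k=m&(abs(a)<.1)&(abs(b)<.09)&(P[...,2]>.112)&(P[...,2]<.133)
print(rect(np.c_[a[k],b[k]]))
S=P[k];A=np.c_[S[:,:2],np.ones(len(S))]
for i in range(5):
    w=np.linalg.lstsq(A,S[:,2],rcond=None)[0];r=abs(S[:,2]-A@w);g=r<.003;S=S[g];A=A[g]
print("plane",w,len(S))
E
```

```text
tcp [ 442.6 -327.3  145.6] yaw 173.73 F [ 0.6 -0.6 -0.2] w 15.3 t 29.9 | dpos [ 0.  -1.2 69.6] twist [-0.    -0.     0.002]
[ 1.45566807  0.33060585 -1.00931069  1.79357632  0.30180229  1.18389242
  1.81619825]
[1.5, 1.6, 154.1, 136.3, 0.1]
plane [-0.00901413  0.0014752   0.12907667] 2862
```

View pics/s9.png

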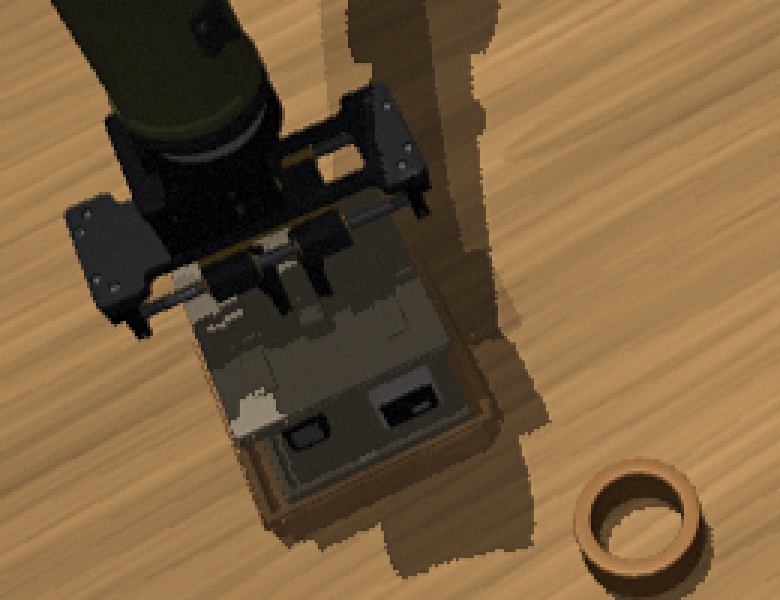

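The cover hangs level above the carton at about (320,340), aligned with the tray. I'll lower it to just above contact, then in small steps.

Emit:
play_rows --motion '[{"fingers": 240,"delta_pos": [0,-1,25],"twist": [0,0,0.002]},{"fingers": 240,"delta_pos": [0,-1,45],"twist": [0,0,0.002]},{"fingers": 240,"delta_pos": [0,-1,58],"twist": [0,0,0.002]},{"fingers": 240,"delta_pos": [0,-1,66],"twist": [0,0,0.002]},{"fingers": 240,"delta_pos": [0,-1,69],"twist": [0,0,0.002]},{"fingers": 240,"delta_pos": [0,-1,70],"twist": [0,0,0.002]},{"fingers": 240,"delta_pos": [0,-1,70],"twist": [0,0,0.002]}]'

```text
clock: 30.82
tcp_pos: [0.4426, -0.3288, 0.0761]
tool_rot: [0.0, 0.056, 0.998, -0.0]
contact_force: [-0.8, -0.6, -0.6]
grip_width: 0.182
```

```bash
python3 - <<'E'
from h import *
goto(442.2,-328.5,72.8,173.6)
E
```

```text
tcp [ 442.6 -328.8   76.1] yaw 173.59 F [-0.8 -0.6 -0.6] w 15.8 t 30.82 | dpos [0.5 0.3 3.3] twist [-0.001  0.    -0.   ]
```

Emit:
play_rows --motion '[{"fingers": 240,"delta_pos": [0,0,1],"twist": [0,0,0]},{"fingers": 240,"delta_pos": [0,0,2],"twist": [0,0,0]},{"fingers": 240,"delta_pos": [0,0,3],"twist": [0,0,0]},{"fingers": 240,"delta_pos": [0,0,3.5],"twist": [0,0,0]},{"fingers": 240,"delta_pos": [0,0,3.5],"twist": [0,0,0]}]'

```text
clock: 31.45
tcp_pos: [0.4426, -0.3289, 0.0728]
tool_rot: [0.0, 0.056, 0.998, -0.001]
contact_force: [-0.2, 0.8, 3.1]
grip_width: 0.179
```

Emit:
play_rows --motion '[{"fingers": 200,"delta_pos": [0,0,0],"twist": [0,0,0]},{"fingers": 150,"delta_pos": [0,0,0],"twist": [0,0,0]},{"fingers": 140,"delta_pos": [0,0,0],"twist": [0,0,0]},{"fingers": 140,"delta_pos": [0,0,0],"twist": [0,0,0]},{"fingers": 140,"delta_pos": [0,0,-10],"twist": [0,0,0]},{"fingers": 140,"delta_pos": [0,0,-40],"twist": [0,0,0]},{"fingers": 140,"delta_pos": [0,0,-80],"twist": [0,0,0]},{"fingers": 140,"delta_pos": [0,60,-110],"twist": [0,0,0]},{"fingers": 140,"delta_pos": [0,120,-110],"twist": [0,0,0]},{"fingers": 140,"delta_pos": [0,180,-110],"twist": [0,0,0]},{"fingers": 140,"delta_pos": [0,240,-110],"twist": [0,0,0]},{"fingers": 140,"delta_pos": [0,300,-110],"twist": [0,0,0]},{"fingers": 140,"delta_pos": [0,300,-110],"twist": [0,0,0]},{"fingers": 140,"delta_pos": [0,300,-110],"twist": [0,0,0]}]'

```text
clock: 33.2
tcp_pos: [0.4762, -0.031, 0.1829]
tool_rot: [0.0, 0.056, 0.998, -0.001]
contact_force: [-0.2, -1.3, -0.6]
grip_width: 0.449
```

```bash
python3 - <<'E'
from h import *
from cell import capture,get_obs
for n in("scene","top"):
    C=capture(n);cv2.imwrite(f"pics/{n}10.png",C["frame"]);P,m=cloud(C)
    c,s=np.cos(np.radians(-6.4)),np.sin(np.radians(-6.4))
    d=P[...,:2]-np.array([.4424,-.3284]);a=d@[c,s];b=d@[-s,c]
    k=m&(abs(a)<.1)&(abs(b)<.09)&(P[...,2]>.040)&(P[...,2]<.058)
    print(n,"cover",rect(np.c_[a[k],b[k]]))
    S=P[k];A=np.c_[a[k],b[k],np.ones(len(S))]
    for i in range(5):
        w=np.linalg.lstsq(A,S[:,2],rcond=None)[0];r=abs(S[:,2]-A@w);g=r<.005;S=S[g];A=A[g]
    print("plane",w,len(S))
    k=m&(abs(a)<.1)&(abs(b)<.09)&(P[...,2]>.062)&(P[...,2]<.08);print("bar",rect(np.c_[a[k],b[k]]))
    for nm,x,y,r in(("marker",.43,.116,.07),("tape",.652,-.222,.06)):
        k=m&(np.hypot(P[...,0]-x,P[...,1]-y)<r)&(P[...,2]>.010)&(P[...,2]<.05);print(nm,rect(P[k][:,:2]))
print(get_obs()["tcp_pos"])
E
```

```text
scene cover [1.2, 0.3, 153.7, 136.3, -0.3]
plane [-0.00225216  0.00272527  0.05165362] 4259
bar [1.3, 0.5, 74.6, 15.9, -0.3]
marker [431.3, 115.2, 111.8, 19.4, -8.1]
tape [654.2, -223.5, 79.3, 79.0, -58.6]
top cover [0.4, 1.0, 150.3, 137.1, 0.1]
plane [-0.00090154  0.00060963  0.0498773 ] 3497
bar [-0.5, 1.3, 68.6, 17.1, -0.2]
marker [429.0, 116.5, 108.1, 17.6, -9.4]
tape [651.0, -221.9, 79.5, 78.7, -13.0]
[ 0.47606121 -0.0322155   0.1825593 ]
```

View pics/scene10.png

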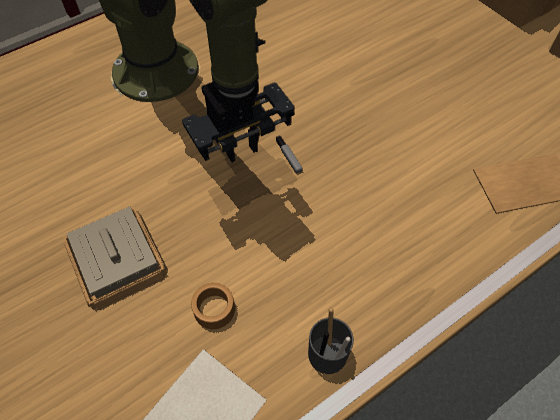

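View pics/top10.png

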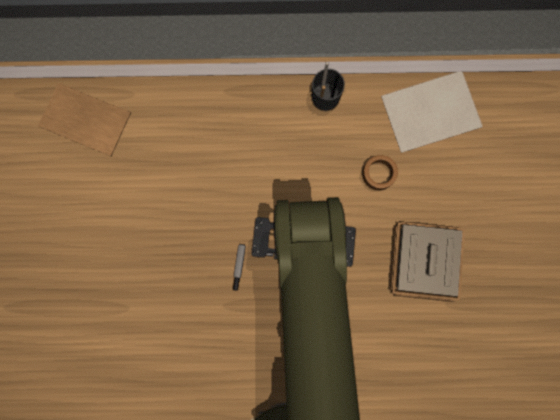

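The cover lies level and square on the carton, at scene (113,250) and top (430,260). It is within 0.5 mm of the tray centre, with its plate top at 50–51.5 mm against 51 expected. The tape and marker have not moved. Handing in.

```bash
python3 -c "
from cell import sign_off
print(sign_off())"
```

```text
the job is handed in; nothing more can be done
None
```

The order is packed and handed in at about 33 s of the 128 s allowed. I seated the tray in the carton, then laid the drive in the wide compartment and the adapter in the narrow one. The cover went on last. I lowered each item to light contact, about 3–6 N, before releasing it.

My last checks, from both cameras:
- **Cover:** it is level to within 0.3°, with its plate top at 50–51.5 mm against 51 mm expected. It is centred on the tray to about 0.5 mm and turned at most 0.3°.
- **Devices:** before the cover went on, both lay lengthwise with their tops at about 44–46 mm, against 46 mm for resting on the tray floor.
- **Tape and marker:** they read within about 1 mm of their starting places by the top camera.

No check failed. The two cameras disagree by about 2 mm in places, which is within their stated calibration. The scene camera's first reading of the tape was no use for comparison because other objects were in the region.

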